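Shut the component carrier and hold it up level

ROBOT

A 6-joint arm with a two-finger parallel gripper is mounted at the origin on the work surface. World frame = base frame: x ahead of the robot, y to its left, z up, the work surface at z = 0. Lengths are in mm, angles in rad, forces in N, time in s.
With the tool pointing down it reaches from about 375 to 925 mm from the base axis. Payload 5.7 kg.
Tool frame: the origin (TCP) lies at the centre of the arm's flange, where the gripper is bolted on; the fingertips stand 182 mm ahead of it and the grasp point (between the pads) lies 163 mm ahead of it; z points along the fingers, x is the direction in which the jaws open and shut, and the axes are right-handed (so a half turn about z gives the same grasp; the last joint's range is limited). The gripper opens to 88 mm and grips with 3 to 60 N. Pads are 20 mm wide; open, the fingers measure 115 mm over their backs; the gripper's body (75 mm by 178 mm) begins 61 mm behind the grasp point.
Start: joints at [1.221, 0.359, 1.51, -0, 1.272, -0.115], TCP at [139.59, 583.524, 404.623] pointing down, gripper open.
Joint ranges: [-2.97, 2.97], [-1.01, 2.36], [0.21, 2.38], [-0.96, 4.11], [0.2, 2.71], [-2.98, 2.98]. Speed limits (rad/s): [2.39, 2.39, 3.14, 3.14, 3.14, 3.14].

INTERFACE

Orientations are given as a unit quaternion [x, y, z, w].
In Python, from station import robot, cams, ticket gives the robot as it stands.
- The arm moves only by the tool drive_tool, never from a script. Its argument "series" is a list that holds one entry, the list of rows, each a list of 7 numbers: the closure, from -1 (fully open) to 1 (shut), then the shift along the tool's x, y, z in m, then the turn, a rotation vector about the tool's x, y, z in degrees. In form: [[[gripper, tx, ty, tz, rx, ry, rz], ...]]. A call has 1 to 5 rows; each row is the pose to reach, as a shift and turn from the pose measured when the call began, along the tool's axes at that moment; what a row does not reach only later rows make up. A row lasts 1/10 s, in which the tool goes at most 50 mm and 8.59 degrees, less where a joint would pass 70% of its speed; a pose out of reach is approached as far as the arm can. A call with a gripper value outside its range is refused whole. The fingers move at their own pace and stop on an object; "squeeze" is the grip in N (left out, the last holds). Time passes only in rows, so rows that repeat a pose let the fingers close. It gives the time, the measured TCP pose, the force and the opening at its end, in the units of the state.
- robot.state(): the state, without advancing time (a new reading comes with each control period).
- cams.snapshot(name): name is "scene" or "top" or "wrist"; returns a dict with "image" (400x640x3 uint8, blue, green, red), "fx", "fy", "cx", "cy" (pixels), "k1" (the pictures are not rectified: a ray, as slopes to the right and down, at radius r is drawn at 1 + k1 r^2 times it, then the intrinsics apply), "position" and "attitude" of the camera in the world; the wrist camera has in their place "hand_eye" (4x4, takes a point from camera to tool coordinates, whose origin is the TCP and whose axes are the tool frame's). Camera axes: x right, y down, z forward; pixel columns grow to the right and rows downward; lengths in mm; the calibration is good to about 2 mm. A picture is of the moment at which its call begins: read the wrist's pose just before it. There is no depth.
- ticket.hand_in(): hands the job in, once; it reports no verdict.
The state is a dict: "time": time; "qpos": joint angles; "joint_velocities": joint speeds; "effort": joint torques, N m; "ee_pos": TCP position; "eef_rot": TCP orientation; "force": force on the tool from outside, world axes, zero at the start; "wrist_torque": the same for the moment, N m; "finger_gap": finger opening in mm.
Only numpy, scipy, OpenCV 4.12 (cv2) and the standard library are available. Lean on these libraries where they do the work, as an engineer would, in place of code of your own. Each camera call takes 0.05 s, during which the arm holds its last target.

TASK

Close the lid of the metal component carrier while the carrier stands on the bench, then take the carrier by its arched handle, lift it about 10 cm straight up and hold it there, level and still; the job finishes with the robot still holding it in the air, so do not put it down or let go. Keep the three small metal cans standing on the carrier's open shelf, keep the carrier level all the way, and leave the other things on the bench where they are.

Things in the scene. Friction and masses are not known exactly. Their poses are not given: they have to be found in the camera images.
- carrier: Loose aluminium component carrier, about 0.6 kg, 190 mm long (its x) by 110 mm wide (its y), 96 mm high over the handle. Origin: centre of its underside; z up. Its +x half is a box, 46 mm high over the shut lid, with a hinged lid; its -x half is an open shelf (floor 5 mm above the underside, rim 17 mm high) on which three cans stand. With the lid shut it balances under the handle, within about 5 mm. It may stand turned any way on the bench.
- carrier_handle (a point): Centre of the carrier's handle bar, 90 mm above the underside, midway along the carrier; axes as the carrier's. The black bar runs along the carrier's y, 110 mm long, 14 mm wide (along x) and 12 mm high, on a post at each end (about 98 mm free between the posts); rigidly fixed.
- lid (a joint): Lid angle in rad: 0 shut (flat on the box), grows as it opens up, stop at 1.6; it starts part open (0.8 to 1.35), standing steeply and leaning over the box towards the handle. The hinge is stiff: the lid stays where it is left, and about 1 N at its free edge moves it.
- lid_hinge (a point): Middle of the lid's hinge line (along the carrier's y) at the outer +x end of the carrier, at carrier x 94, y 0, z 44 mm; axes as the carrier's. The lid is a flat plate 79 mm long from the hinge to the free edge, 110 mm wide, 4 mm thick, and the hinge lies at mid-thickness. Shut, it reaches from the hinge in the carrier's -x direction, to 15 mm from the handle's middle.
- lid_edge (a point): Middle of the lid's free edge on its outer (upper) face, 79 mm from the hinge; turns with the lid: its z points out of the upper face, its x from the free edge to the hinge.
- can0_center (a point): Centre of a small loose metal can, 19 mm diameter, 22 mm high, 12 g, standing upright on the carrier's open shelf; z is its axis.
- can1_center (a point): As can0: the second can on the shelf.
- can2_center (a point): As can0: the third can on the shelf.
- tweezers_center (a point): Bystander: middle of steel tweezers 127 mm long, 7 mm high, lying beside the carrier's +y side.
- driver_grip (a point): Bystander: handle of a screwdriver 130 mm long lying beside the carrier's -y side.
- tin_mid (a point): Bystander: centre of a low round metal tin, 60 mm diameter, 28 mm high.
- spool_mid (a point): Bystander: centre of an empty grey spool, 60 mm diameter, 44 mm high, standing.
- bottle_mid (a point): Bystander: white bottle, 50 mm diameter, 110 mm high, standing; point half-way up.
- brush_grip (a point): Bystander: handle of a brush 150 mm long lying on the bench.
Mind the look-alikes: they are no part of the job. What is shaped like the carrier but red or yellow is not meant.

How it is judged (in metres and radians):
On the way:
1. the lid is shut while the carrier stands on the bench (value of joint lid below 0.1 rad and height (world z) of carrier below 0.01 m), for 0.2 s.
At the end, for the whole second after the job is handed in: Held in the fingers: underside 60-170 mm above the bench, handle within 200 mm of its start, tilt under 0.12 rad, still (under 20 mm/s, 0.15 rad/s), lid under 0.12 rad, cans upright (0.35 rad) on the shelf, no other thing touching the carrier (height (world z) of carrier between 0.06 and 0.17 m and distance of carrier_handle from where it was at the start of the episode below 0.2 m and angle between carrier_handle's own z axis and vertical below 0.12 rad and linear speed of carrier below 0.02 m/s and angular speed of carrier below 0.15 rad/s and value of joint lid below 0.12 rad and contact force between the fingers and carrier above 2 N and angle between each of can0_center, can1_center, can2_center's own z axis and vertical below 0.35 rad and z of can0_center in the frame of carrier between 0.005 and 0.03 m and z of can1_center in the frame of carrier between 0.005 and 0.03 m and z of can2_center in the frame of carrier between 0.005 and 0.03 m and contact force between carrier and tweezers below 0.1 N and contact force between carrier and driver below 0.1 N and contact force between carrier and tin below 0.1 N and contact force between carrier and spool below 0.1 N and contact force between carrier and bottle below 0.1 N and contact force between carrier and brush below 0.1 N); the arm keeps its last pose, push and grip.
It fails at once if a can on the shelf topples or leaves the shelf (angle between any of can0_center, can1_center, can2_center's own z axis and vertical above 0.6 rad or z of any of can0_center, can1_center, can2_center in the frame of carrier below 0 m).
It fails at once if the carrier is tipped (angle between carrier_handle's own z axis and vertical above 0.3 rad).
It fails at once if another thing on the bench is moved away (distance of any of tweezers_center, driver_grip, tin_mid, spool_mid, bottle_mid, brush_grip from where it was at the start of the episode above 0.03 m).
It also fails if it takes over 48 s, if anything falls off the work surface, if the arm or the gripper's body presses on something with over 40 N, if the wrist force passes 120 N, or if a joint passes its speed limit or range.

## Working session

There is one attempt and no reset: what is moved stays moved. The work goes in short steps, Python scripts to look and compute and a tool call to move; the robot and the scene stay as the last step left them, time stands still between calls to the robot, and variables do not carry over. Pictures are saved under pics/ and viewed, and the job is handed in when it is done.

Besides the shell and the picture viewer there is one more tool, called after ">>>" in YAML: its name, and indented under it one key for each argument. drive_tool: Moves the arm, as the interface text tells. Its arguments: {"type":"object","properties":{"series":{"type":"array"},"squeeze":{"type":"number"}},"required":["series"]}

```bash
ls; mkdir -p pics; cat > h.py <<'E'
import numpy as np, cv2
from station import robot, cams, ticket
from scipy.spatial.transform import Rotation as R
E
python3 - <<'E'
from h import *
s=robot.state(); print(s)
for n in ["scene","top","wrist"]:
    d=cams.snapshot(n); cv2.imwrite(f"pics/{n}0.png",d["image"]); np.save(f"{n}0.npy",d,allow_pickle=True)
    d=dict(d); d.pop("image"); print(n,d)
E
```

```text
pics
{'time': 0.0, 'qpos': array([ 1.22088997e+00,  3.59484364e-01,  1.51140330e+00, -1.40386641e-05,
        1.27247940e+00, -1.15134516e-01]), 'joint_velocities': array([ 0.00062541, -0.00077131, -0.00071974,  0.00017198,  0.00026187,
        0.00109373]), 'effort': array([ 1.70194948e-03, -5.15369582e+01, -2.70730555e+01,  6.76269340e-02,
        3.47905490e-02, -1.08341951e-04]), 'ee_pos': array([139.48288586, 583.20444572, 403.83267019]), 'eef_rot': array([ 7.85052894e-01,  6.19428096e-01, -7.51501385e-04,  4.71611941e-04]), 'force': array([ 0.29878419,  0.26175957, -0.090088  ]), 'wrist_torque': array([-0.01117003, -0.0076011 ,  0.01244685]), 'finger_gap': 87.9742102793258}
scene {'fx': 441.70652044357826, 'fy': 441.70652044357826, 'cx': 319.57475497010927, 'cy': 206.30809284483212, 'k1': -0.06974731976132059, 'position': array([1189.66660182,  554.67814021,  760.67955339]), 'attitude': array([ 0.38796568,  0.80995587, -0.4011273 , -0.180419  ])}
top {'fx': 411.97683988666, 'fy': 411.97683988666, 'cx': 325.6494298563761, 'cy': 201.04914268093563, 'k1': -0.10334606125033509, 'position': array([ 252.65563193,    3.00301947, 1375.38203962]), 'attitude': array([-0.7002455 ,  0.70645168, -0.07335352,  0.07212158])}
wrist {'fx': 303.41475197311195, 'fy': 303.41475197311195, 'cx': 323.22714647721796, 'cy': 197.7514691063599, 'k1': -0.028371017939249177, 'hand_eye': array([[ 9.99998844e-01,  1.02090422e-03, -1.12695114e-03,
        -2.73083797e-01],
       [-6.63018936e-04,  9.59691513e-01,  2.81054727e-01,
        -7.76305991e+01],
       [ 1.36845541e-03, -2.81053655e-01,  9.59691081e-01,
         1.96328030e+01],
       [ 0.00000000e+00,  0.00000000e+00,  0.00000000e+00,
         1.00000000e+00]])}
```

View pics/scene0.png

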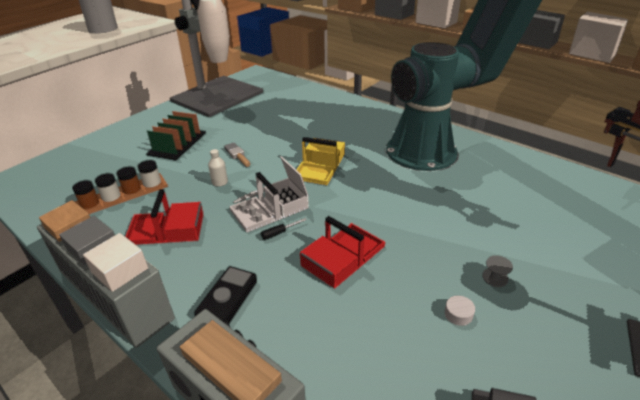

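View pics/top0.png

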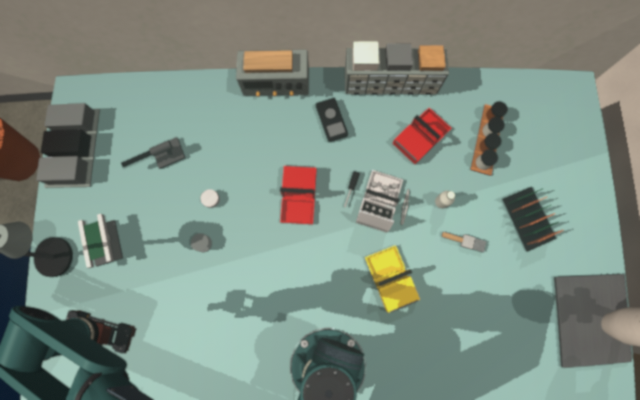

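View pics/wrist0.png

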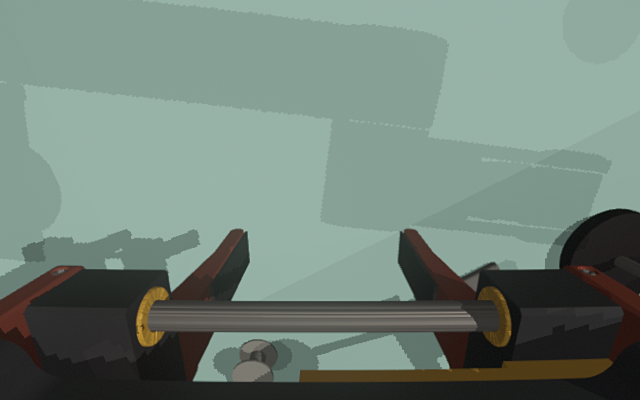

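Candidates for the carrier in the top view: silver (381,200), red (299,195), red (423,135) and yellow (391,278). I choose the silver one and check it in a close crop.

```bash
python3 - <<'E'
from h import *
t=cv2.imread("pics/top0.png")[150:250,320:480]; s=cv2.imread("pics/scene0.png")[130:260,200:360]
cv2.imwrite("pics/topc.png",cv2.resize(t,None,fx=5,fy=5,interpolation=cv2.INTER_CUBIC))
cv2.imwrite("pics/scenec.png",cv2.resize(s,None,fx=4.5,fy=4.5,interpolation=cv2.INTER_CUBIC))
E
```

```text
(no output)
```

View pics/topc.png

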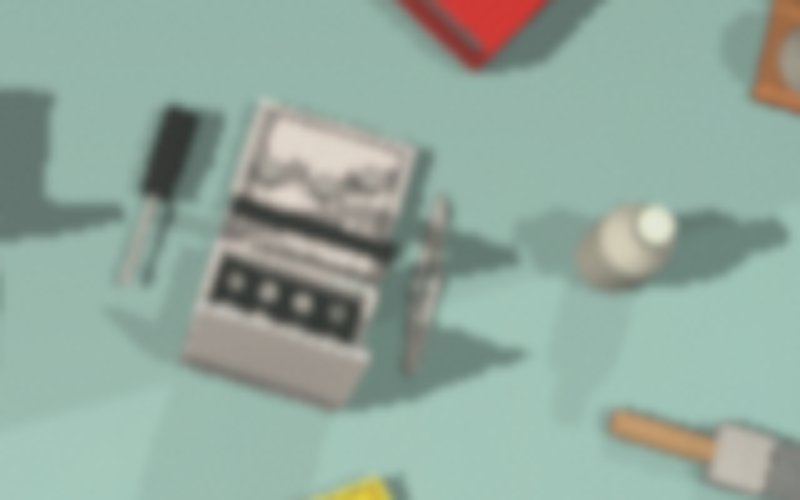

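View pics/scenec.png

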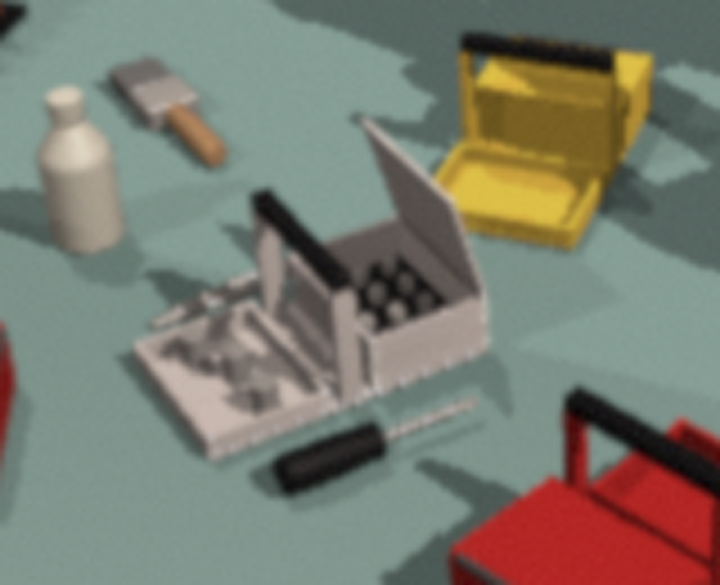

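```bash
cat >> h.py <<'E'
def proj(d,P,T=None):
    P=np.atleast_2d(P)
    if T is None:
        Rc=R.from_quat(d["attitude"]).as_matrix(); pc=(P-d["position"])@Rc
    else:
        pc=(P-T[:3,3])@T[:3,:3]
    a=pc[:,:2]/pc[:,2:]; r2=(a**2).sum(1,keepdims=True); a=a*(1+d["k1"]*r2)
    return a*[d["fx"],d["fy"]]+[d["cx"],d["cy"]]
def wristT(d,s):
    T=np.eye(4);T[:3,:3]=R.from_quat(s["eef_rot"]).as_matrix();T[:3,3]=s["ee_pos"]
    return T@d["hand_eye"]
def world(p,P):
    c,s=np.cos(p[2]),np.sin(p[2]); P=np.atleast_2d(P)
    return P@np.array([[c,-s,0],[s,c,0],[0,0,1]]).T+[p[0],p[1],0]
def lidpt(th,y,u=79,n=2):
    return np.array([94-u*np.cos(th)+n*np.sin(th), y, 44+u*np.sin(th)+n*np.cos(th)])
def draw(img,px,c=(0,255,0)):
    for a,b in zip(px[:-1],px[1:]): cv2.line(img,tuple(int(round(v*16)) for v in a),tuple(int(round(v*16)) for v in b),c,1,cv2.LINE_AA,4)
E
cat > fit.py <<'E'
from h import *
from scipy.optimize import least_squares
top=np.load("top0.npy",allow_pickle=True).item(); sc=np.load("scene0.npy",allow_pickle=True).item()
K=lambda th:np.array([[0,-55,93],[0,55,93],[-95,-55,17],[-95,55,17],[96,-55,44],[96,55,44],lidpt(th,-55),lidpt(th,55)])
ct=np.array([[235,205],[393,250],[262,97],[415,148],[185,360],[340,408],[205,308],[372,355]])
cs=np.array([[345,275],[265,200],[208,440],[137,345],[488,293],[0,0],[445,195],[362,118]])
ut=(ct+.5)/5-.5+[320,150]; us=(cs+.5)/4.5-.5+[200,130]
w=np.ones((8,1));w[5]=0
def f(p):
    X=world(p,K(p[3])); return np.r_[(proj(top,X)-ut).ravel(),((proj(sc,X)-us)*w).ravel()]
best=min((least_squares(f,[600,-120,y,1.1],x_scale=[10,10,.1,.1],loss="soft_l1") for y in np.arange(-3,3,.7)),key=lambda r:r.cost)
p=best.x; print(p.round(3),best.cost); print(f(p).reshape(2,8,2).round(1).tolist())
np.save("pose.npy",p)
for n,d,o,s,sz in (("top",top,[320,150],5,(100,160)),("scene",sc,[200,130],4.5,(130,160))):
    im=d["image"][o[1]:o[1]+sz[0],o[0]:o[0]+sz[1]]; im=cv2.resize(im,None,fx=s,fy=s,interpolation=cv2.INTER_CUBIC)
    g=lambda L:((proj(d,world(p,L))-o+.5)*s-.5)
    for z in(0,17): draw(im,g([[x,y,z] for x,y in((-95,-55),(-95,55),(95,55),(95,-55),(-95,-55))]))
    draw(im,g([[x,y,96] for x,y in((-7,-55),(-7,55),(7,55),(7,-55),(-7,-55))]),(255,0,0))
    t=p[3];draw(im,g([lidpt(t,-55,0),lidpt(t,-55),lidpt(t,55),lidpt(t,55,0),lidpt(t,-55,0)]),(0,0,255))
    cv2.imwrite(f"pics/fit_{n}.png",im)
E
python3 fit.py
```

```text
[ 536.944 -181.611    2.828    1.282] 6.265004803122254
[[[-0.8, -0.0], [0.6, 1.1], [-0.6, 0.9], [-0.4, 0.1], [-0.5, -0.3], [0.8, 0.0], [-0.6, -0.7], [0.1, 0.4]], [[-0.5, 0.8], [-1.5, -1.9], [0.2, -0.2], [-0.9, -0.5], [0.0, -0.3], [0.0, 0.0], [1.2, 0.9], [-0.4, -0.1]]]
```

View pics/fit_top.png

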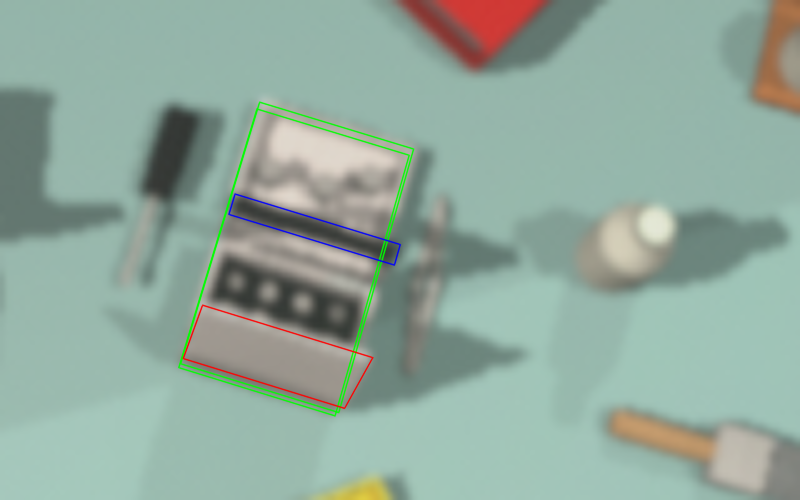

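View pics/fit_scene.png

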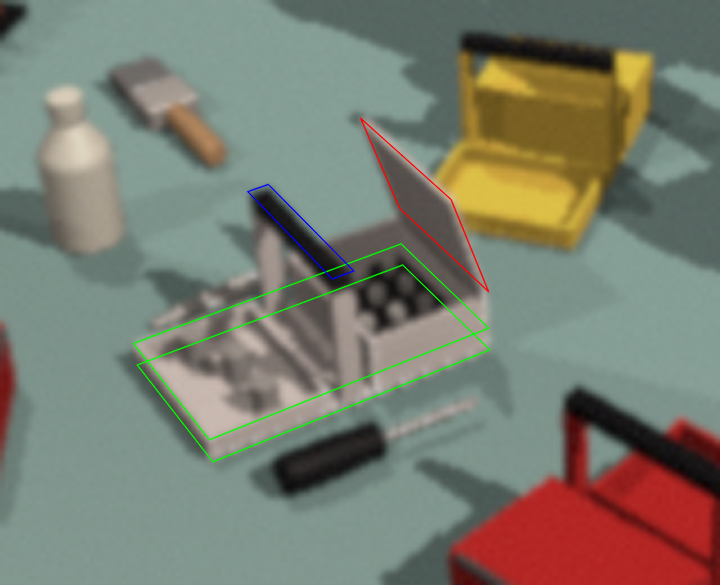

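The fit overlays well: the silver carrier with the steep lid and three cans is at about (537,-182), yaw 2.83, lid 1.28 rad. Next I move to a hover over it via an outward waypoint.

```bash
cat >> h.py <<'E'
def tool_target(pos,ang):
    """TCP pos, tool-down with tool x at world angle ang -> shift(m), rotvec(deg) in present tool frame"""
    s=robot.state(); R0=R.from_quat(s["eef_rot"])
    x=np.array([np.cos(ang),np.sin(ang),0]);z=np.array([0,0,-1.]);Rt=R.from_matrix(np.c_[x,np.cross(z,x),z])
    t=R0.inv().apply(np.array(pos)-s["ee_pos"])/1000; r=(R0.inv()*Rt).as_rotvec(degrees=True)
    return t.round(4).tolist(),r.round(2).tolist()
E
python3 - <<'E'
from h import *
print(tool_target([450,300,420],0.6)); print(tool_target([537,-182,420],-0.314))
E
```

```text
([-0.2033, 0.3679, -0.0158], [0.02, 0.08, 42.17])
([-0.6518, 0.5646, -0.0152], [0.06, 0.07, 94.54])
```

>>> drive_tool:
  series:
    - [[0,-0.02,0.035,-0.015,0,0,8],[1,-0.05,0.08,-0.015,0,0,16],[1,-0.075,0.12,-0.015,0,0,24],[1,-0.1,0.165,-0.015,0,0,32],[1,-0.125,0.21,-0.015,0,0,40]]
  squeeze: 20

```text
time: 0.65
ee_pos: [312.4, 414.1, 419.1]
eef_rot: [0.95, 0.311, -0.0, 0.001]
force: [0.9, 0.3, -0.6]
finger_gap: 51.0
```

```bash
python3 - <<'E'
from h import *
s=robot.state();print(s["time"],s["ee_pos"],s["qpos"],s["finger_gap"]); print(tool_target([500,150,420],0.2)); print(tool_target([537,-182,420],-0.314))
E
```

```text
0.65 [312.42800652 414.14086757 419.08006295] [ 7.91521798e-01  2.28493148e-01  1.66334705e+00 -6.63509451e-04
  1.25109743e+00  1.59031449e-01] 51.00369711678201
([-0.0049, 0.3239, -0.0006], [0.06, 0.06, 24.79])
([-0.1714, 0.6135, -0.0002], [0.08, 0.04, 54.24])
```

>>> drive_tool:
  series:
    - [[1,0,0.05,0,0,0,8],[1,0,0.1,0,0,0,16],[1,0,0.15,0,0,0,24],[1,-0.01,0.2,0,0,0,30],[1,-0.02,0.25,0,0,0,36]]

```text
time: 1.15
ee_pos: [443.2, 202.2, 419.2]
eef_rot: [1.0, 0.0, -0.0, 0.001]
force: [0.5, -0.4, -0.4]
finger_gap: 11.6
```

```bash
python3 - <<'E'
from h import *
s=robot.state();print(s["time"],s["ee_pos"],s["qpos"],s["finger_gap"]);  print(tool_target([537,-182,420],-0.314))
E
```

```text
1.15 [443.24704159 202.18860314 419.21201557] [ 2.86550753e-01  1.81359939e-01  1.72579122e+00 -1.26141996e-03
  1.23530855e+00  2.86891681e-01] 11.573551209105858
([0.0937, 0.3842, -0.0003], [0.08, 0.02, 18.0])
```

>>> drive_tool:
  series:
    - [[1,0.01,0.05,0,0,0,3],[1,0.025,0.1,0,0,0,7],[1,0.035,0.145,0,0,0,10],[1,0.045,0.19,0,0,0,14],[1,0.055,0.235,0,0,0,18]]

```text
time: 1.65
ee_pos: [498.2, -34.9, 419.5]
eef_rot: [0.987, -0.158, -0.0, 0.001]
force: [0.7, -0.1, -0.1]
finger_gap: 0.4
```

>>> drive_tool:
  series:
    - [[1,-0.01,0.045,0,0,0,0],[1,-0.015,0.09,0,0,0,0],[1,-0.015,0.13,0,0,0,0],[1,-0.015,0.155,0,0,0,0],[1,-0.015,0.155,0,0,0,0]]

```text
time: 2.15
ee_pos: [434.8, -179.9, 419.6]
eef_rot: [0.987, -0.16, -0.0, 0.001]
force: [0.3, 0.6, -0.3]
finger_gap: 0.7
```

```bash
python3 - <<'E'
from h import *
s=robot.state();print(s["time"],s["ee_pos"],s["qpos"],s["finger_gap"]);  print(tool_target([537,-182,420],-0.314))
d=cams.snapshot("wrist"); im=d["image"]; T=wristT(d,s); np.save("wrist1.npy",dict(d=d,T=T),allow_pickle=True)
cv2.imwrite("pics/wrist1.png",im)
p=np.load("pose.npy");g=lambda L:proj(d,world(p,L),T)
im=im.copy()
for z in(0,17): draw(im,g([[x,y,z] for x,y in((-95,-55),(-95,55),(95,55),(95,-55),(-95,-55))]))
draw(im,g([[x,y,96] for x,y in((-7,-55),(-7,55),(7,55),(7,-55),(-7,-55))]),(255,0,0))
t=p[3];draw(im,g([lidpt(t,-55,0),lidpt(t,-55),lidpt(t,55),lidpt(t,55,0),lidpt(t,-55,0)]),(0,0,255))
cv2.imwrite("pics/wrist1f.png",im)
E
```

```text
2.15 [ 434.78071756 -179.94951755  419.60822308] [-0.53839457  0.15558015  1.75761539 -0.00242438  1.22793218 -0.21641352] 0.6529738840514452
([0.0976, -0.0303, -0.0005], [0.13, 0.0, -0.41])
```

View pics/wrist1f.png

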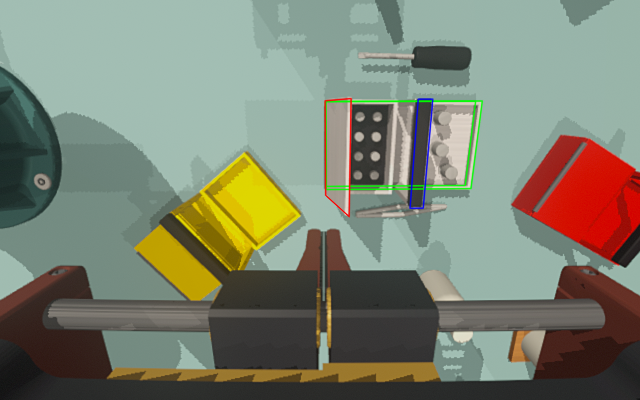

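View pics/wrist1.png

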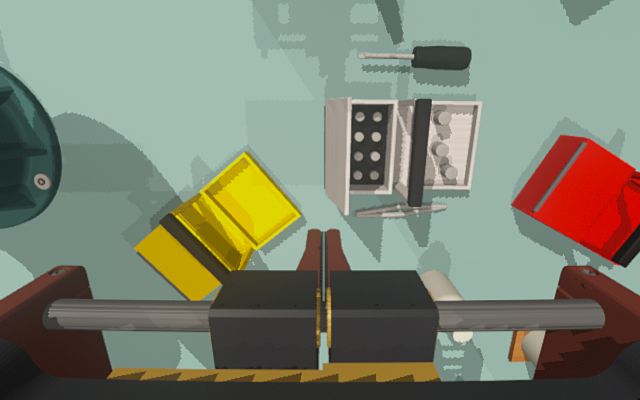

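The wrist view confirms the fit: the handle bar runs (424,98)-(415,206) against a fit within about 1.5 px, the cans are at (445,118), (436,150), (450,173), and the lid is at (338,150). Next I go to the pre-push position on the outer side of the lid.

```bash
cat >> h.py <<'E'
P=np.load("pose.npy") if __import__("os").path.exists("pose.npy") else None
ANG=P[2]-np.pi
def ct(x,y,tipz): w=world(P,[x,y,0])[0]; return tool_target([w[0],w[1],tipz+182],ANG)
E
python3 - <<'E'
from h import *
print(ANG,ct(125,0,237),ct(125,0,107))
E
```

```text
-0.31346482022693456 ([-0.0274, -0.0283, 0.0005], [0.07, 0.02, -0.41]) ([-0.0274, -0.0284, 0.1305], [0.07, 0.02, -0.41])
```

>>> drive_tool:
  series:
    - [[1,-0.0275,-0.0285,0.03,0,0,-0.4],[1,-0.0275,-0.0285,0.07,0,0,-0.4],[1,-0.0275,-0.0285,0.11,0,0,-0.4],[1,-0.0275,-0.0285,0.13,0,0,-0.4],[1,-0.0275,-0.0285,0.13,0,0,-0.4]]

```text
time: 2.7
ee_pos: [416.9, -141.0, 287.1]
eef_rot: [0.988, -0.155, -0.003, -0.001]
force: [-0.0, 0.2, 0.7]
finger_gap: 0.5
```

```bash
python3 - <<'E'
from h import *
s=robot.state();print(s["ee_pos"],s["force"])
u=65
for t in (1.28,1.15,1.0,.85,.7,.55,.4,.3,.2,.1,0,-.03):
    q=lidpt(t,0,u); print(t,ct(q[0]+13.5,0,q[2]))
d=cams.snapshot("scene");cv2.imwrite("pics/scene2.png",cv2.resize(d["image"][100:260,200:400],None,fx=4,fy=3.75))
E
```

```text
[ 416.87807379 -141.02685249  287.1287128 ] [-0.04655036  0.22261882  0.66651866]
1.28 ([0.0359, 0.0016, -0.002], [-0.02, 0.38, 0.07])
1.15 ([0.044, 0.0016, 0.0007], [-0.02, 0.38, 0.07])
1.0 ([0.0527, 0.0016, 0.005], [-0.02, 0.38, 0.07])
0.85 ([0.0607, 0.0017, 0.0106], [-0.02, 0.38, 0.07])
0.7 ([0.0678, 0.0017, 0.0173], [-0.02, 0.38, 0.07])
0.55 ([0.0738, 0.0017, 0.025], [-0.02, 0.38, 0.07])
0.4 ([0.0785, 0.0017, 0.0335], [-0.02, 0.38, 0.07])
0.3 ([0.081, 0.0017, 0.0395], [-0.02, 0.38, 0.07])
0.2 ([0.0828, 0.0017, 0.0457], [-0.02, 0.38, 0.07])
0.1 ([0.084, 0.0017, 0.0521], [-0.02, 0.38, 0.07])
0 ([0.0846, 0.0017, 0.0586], [-0.02, 0.38, 0.07])
-0.03 ([0.0847, 0.0017, 0.0605], [-0.02, 0.38, 0.07])
```

View pics/scene2.png

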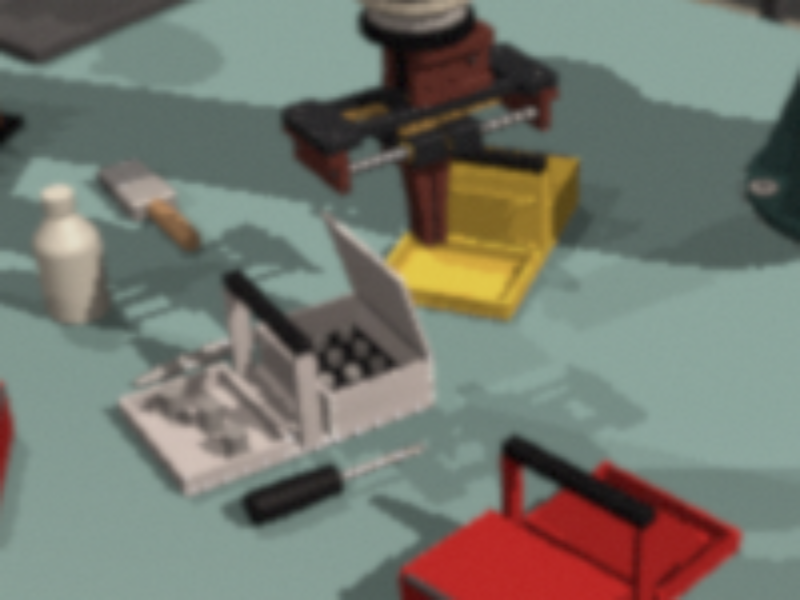

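The tip is on the outer side of the lid and clear of everything. Now I push along the lid's arc.

>>> drive_tool:
  series:
    - [[1,0.018,0.0015,-0.002,0,0,0],[1,0.032,0.0015,-0.002,0,0,0],[1,0.04,0.0015,-0.001,0,0,0],[1,0.047,0.0015,0.002,0,0,0],[1,0.053,0.0015,0.005,0,0,0]]

```text
time: 3.25
ee_pos: [468.2, -159.4, 283.6]
eef_rot: [0.988, -0.156, -0.002, -0.0]
force: [-0.5, -0.6, 0.3]
finger_gap: 1.0
```

```bash
python3 - <<'E'
from h import *
s=robot.state();print(s["ee_pos"],s["force"])
u=65
for t in (.85,.7,.55,.4,.3,.2,.1,0,-.03):
    q=lidpt(t,0,u); print(t,ct(q[0]+13.5,0,q[2]))
d=cams.snapshot("scene");cv2.imwrite("pics/scene3.png",cv2.resize(d["image"][100:260,200:400],None,fx=4,fy=3.75))
E
```

```text
[ 468.1628354  -159.41455223  283.5853419 ] [-0.49166827 -0.584929    0.32004852]
0.85 ([0.0062, -0.0001, 0.0074], [0.01, 0.19, 0.07])
0.7 ([0.0132, -0.0001, 0.0141], [0.01, 0.19, 0.07])
0.55 ([0.0192, -0.0001, 0.0218], [0.01, 0.19, 0.07])
0.4 ([0.024, -0.0001, 0.0304], [0.01, 0.19, 0.07])
0.3 ([0.0264, -0.0001, 0.0364], [0.01, 0.19, 0.07])
0.2 ([0.0282, -0.0001, 0.0426], [0.01, 0.19, 0.07])
0.1 ([0.0294, -0.0001, 0.049], [0.01, 0.19, 0.07])
0 ([0.03, -0.0001, 0.0555], [0.01, 0.19, 0.07])
-0.03 ([0.03, -0.0001, 0.0574], [0.01, 0.19, 0.07])
```

View pics/scene3.png

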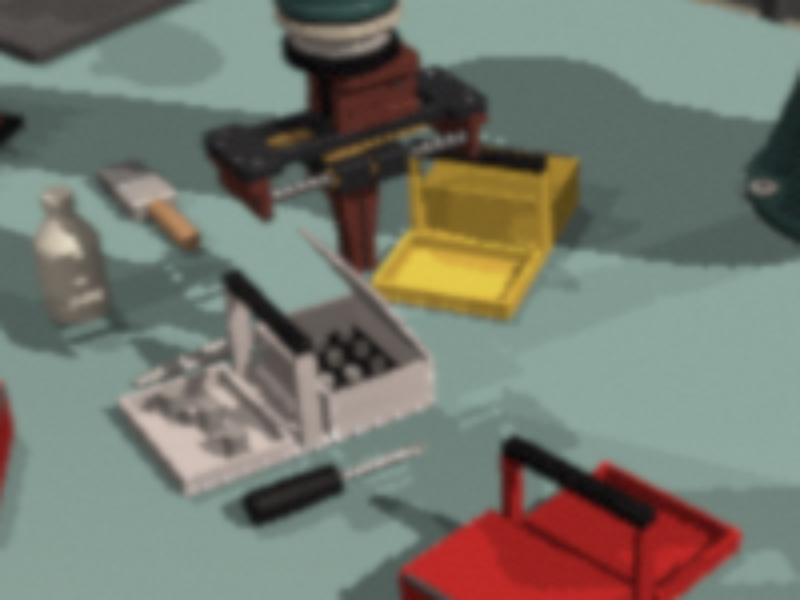

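The lid has started to close, now about 1.0 rad, and the carrier has not moved.

>>> drive_tool:
  series:
    - [[1,0.007,0,0.007,0,0,0],[1,0.013,0,0.014,0,0,0],[1,0.019,0,0.0215,0,0,0],[1,0.0235,0,0.03,0,0,0],[1,0.0265,0,0.037,0,0,0]]

```text
time: 3.8
ee_pos: [494.2, -168.0, 245.0]
eef_rot: [0.988, -0.156, -0.002, -0.0]
force: [-0.8, -0.6, -0.2]
finger_gap: 0.4
```

```bash
python3 - <<'E'
from h import *
s=robot.state();print(s["ee_pos"],s["force"])
u=65
for t in (.3,.2,.1,0,-.03):
    q=lidpt(t,0,u); print(t,ct(q[0]+13.5,0,q[2]))
E
```

```text
[ 494.18380507 -167.95557009  245.01992107] [-0.77879412 -0.56556358 -0.2159763 ]
0.3 ([-0.0011, -0.0002, -0.0021], [0.01, 0.2, 0.05])
0.2 ([0.0007, -0.0002, 0.0041], [0.01, 0.2, 0.05])
0.1 ([0.0019, -0.0002, 0.0105], [0.01, 0.2, 0.05])
0 ([0.0024, -0.0002, 0.017], [0.01, 0.2, 0.05])
-0.03 ([0.0025, -0.0002, 0.019], [0.01, 0.2, 0.05])
```

>>> drive_tool:
  series:
    - [[1,0.001,0,0.005,0,0,0],[1,0.002,0,0.011,0,0,0],[1,0.0025,0,0.016,0,0,0],[1,0.0025,0,0.018,0,0,0],[1,0.0025,0,0.019,0,0,0]]

```text
time: 4.3
ee_pos: [496.4, -168.7, 227.7]
eef_rot: [0.988, -0.156, -0.002, -0.0]
force: [-6.2, 2.1, 31.4]
finger_gap: 0.5
```

```bash
python3 - <<'E'
from h import *
s=robot.state();print(s["ee_pos"],s["force"])
d=cams.snapshot("scene");cv2.imwrite("pics/scene4.png",cv2.resize(d["image"][100:260,200:400],None,fx=4,fy=3.75))
E
```

```text
[ 496.42467525 -168.66898339  227.69471626] [-6.22574924  2.09971709 31.3645941 ]
```

View pics/scene4.png

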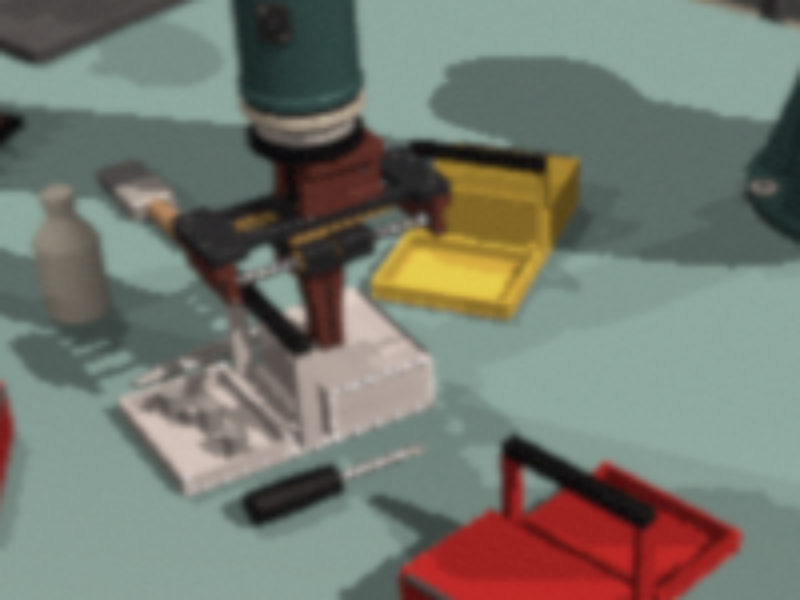

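The lid is flat on the box: firm contact with 31 N at tip height 45.7 mm. I retreat straight up, open the jaws and look again.

>>> drive_tool:
  series:
    - [[1,0,0,-0.002,0,0,0],[1,0,0,-0.02,0,0,0],[1,0,0,-0.06,0,0,0],[-1,-0.02,0,-0.1,0,0,0],[-1,-0.04,0,-0.13,0,0,0]]

```text
time: 4.85
ee_pos: [458.6, -156.5, 359.8]
eef_rot: [0.988, -0.155, -0.001, 0.0]
force: [0.1, -0.4, -0.1]
finger_gap: 12.8
```

>>> drive_tool:
  series:
    - [[-1,0,-0.01,-0.03,0,0,0],[-1,0,-0.02,-0.05,0,0,0],[-1,0,-0.02,-0.05,0,0,0],[-1,0,-0.02,-0.05,0,0,0],[-1,0,-0.02,-0.05,0,0,0]]

```text
time: 5.35
ee_pos: [464.3, -137.5, 408.4]
eef_rot: [0.988, -0.156, -0.002, -0.0]
force: [0.3, -0.6, 0.1]
finger_gap: 52.8
```

```bash
python3 - <<'E'
from h import *
s=robot.state();print(s["ee_pos"],s["joint_velocities"],s["force"],s["finger_gap"])
d=cams.snapshot("wrist"); im=d["image"]; T=wristT(d,s); np.save("wrist2.npy",dict(d=d,T=T),allow_pickle=True)
p=P;g=lambda L:proj(d,world(p,L),T)
raw=im.copy();im=im.copy()
for z in(0,17): draw(im,g([[x,y,z] for x,y in((-95,-55),(-95,55),(95,55),(95,-55),(-95,-55))]))
draw(im,g([[x,y,96] for x,y in((-7,-55),(-7,55),(7,55),(7,-55),(-7,-55))]),(255,0,0))
t=0;draw(im,g([lidpt(t,-55,0),lidpt(t,-55),lidpt(t,55),lidpt(t,55,0),lidpt(t,-55,0)]),(0,0,255))
cv2.imwrite("pics/wrist2f.png",im);cv2.imwrite("pics/wrist2.png",raw)
E
```

```text
[ 464.2732898  -137.45767441  408.37209544] [-0.00366304  0.00871426  0.00160682  0.00121305  0.00447253  0.00113918] [ 0.28280762 -0.56544652  0.0609021 ] 52.8160111064629
```

View pics/wrist2f.png

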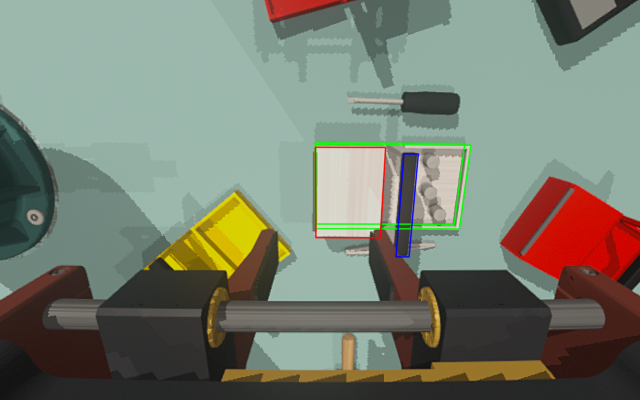

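```bash
python3 - <<'E'
import cv2
for n in("wrist2","wrist2f"):
    im=cv2.imread(f"pics/{n}.png")[130:270,300:480];cv2.imwrite(f"pics/{n}c.png",cv2.resize(im,None,fx=4,fy=4,interpolation=cv2.INTER_NEAREST))
E
```

```text
(no output)
```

View pics/wrist2fc.png

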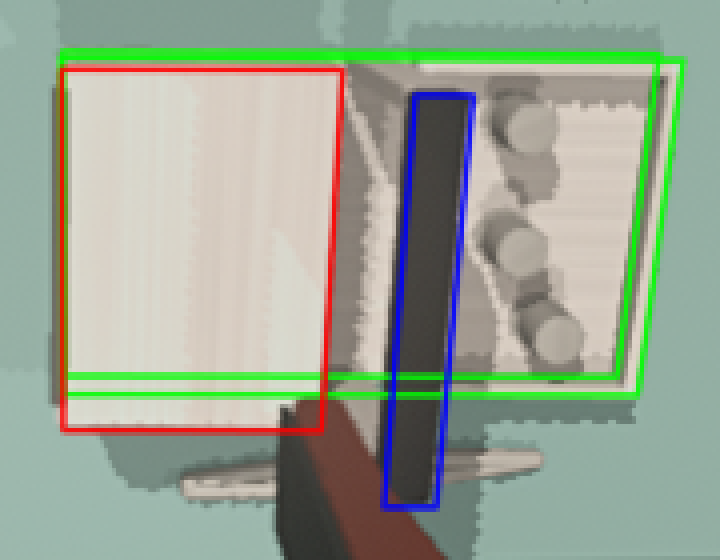

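View pics/wrist2c.png

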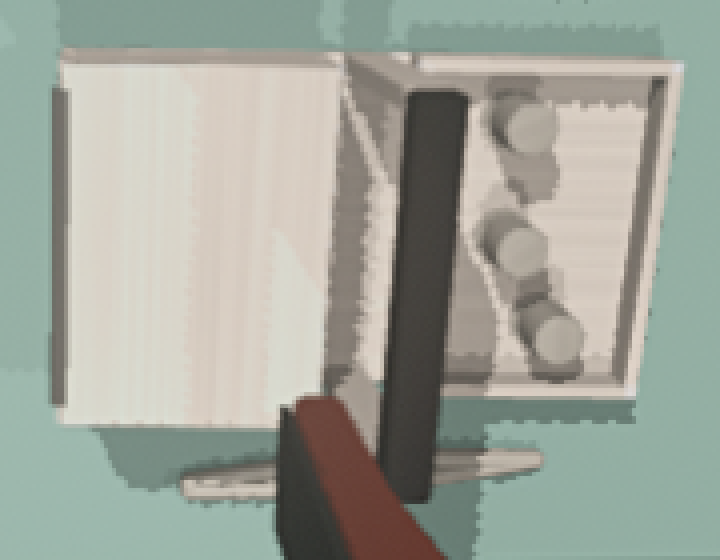

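The lid is shut and all cans stand. The handle is about 1.5 mm towards carrier +x of the fit and 1.5 mm towards -y, so I apply that and move above it, then down.

```bash
python3 - <<'E'
from h import *
print(ct(1.5,-1.5,150),ct(1.5,-1.5,71))
E
```

```text
([0.0815, 0.0181, 0.0759], [0.02, 0.24, 0.06]) ([0.0818, 0.0181, 0.1549], [0.02, 0.24, 0.06])
```

>>> drive_tool:
  series:
    - [[-1,0.035,0.008,0.02,0,0.2,0],[-1,0.065,0.018,0.05,0,0.2,0],[-1,0.0815,0.018,0.075,0,0.2,0],[-1,0.0815,0.018,0.075,0,0.2,0],[-1,0.0815,0.018,0.075,0,0.2,0]]

```text
time: 5.9
ee_pos: [535.2, -179.5, 331.5]
eef_rot: [0.988, -0.156, -0.002, -0.0]
force: [-0.2, -0.2, 1.5]
finger_gap: 87.7
```

```bash
python3 - <<'E'
from h import *
s=robot.state();print(s["ee_pos"],s["force"],s["finger_gap"])
print(ct(1.5,-1.5,71))
d=cams.snapshot("wrist"); im=d["image"].copy();T=wristT(d,s)
a=proj(d,world(P,[[1.5,y,96] for y in(-55,0,40)]),T);print(a)
cv2.imwrite("pics/wrist3.png",im)
E
```

```text
[ 535.23469576 -179.5355619   331.52782173] [-0.23081118 -0.17561558  1.49677044] 87.70302453180336
([0.0012, -0.0, 0.0785], [-0.01, 0.28, 0.04])
[[326.65519923 142.95740009]
 [326.32084028 216.46660624]
 [326.09938433 263.91416152]]
```

View pics/wrist3.png

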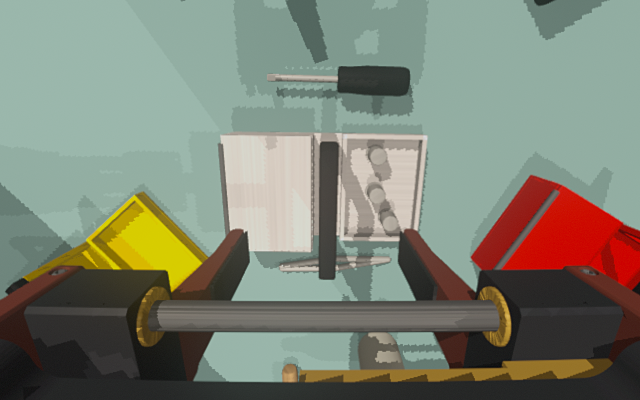

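The open jaws straddle the bar (bar 320-338 px, fingers at 245/403), with about 1 mm left in x. Descend and close softly first.

>>> drive_tool:
  series:
    - [[-1,0.002,0,0.03,0,0,0],[-1,0.002,0,0.06,0,0,0],[-1,0.002,0,0.077,0,0.2,0],[-1,0.002,0,0.077,0,0.2,0],[1,0.002,0,0.077,0,0.2,0]]
  squeeze: 10

```text
time: 6.45
ee_pos: [536.9, -179.9, 256.9]
eef_rot: [0.988, -0.156, 0.001, 0.0]
force: [0.0, -0.5, 0.1]
finger_gap: 82.8
```

>>> drive_tool:
  series:
    - [[1,0,0,0,0,0,0],[1,0,0,0,0,0,0],[1,0,0,0,0,0,0],[1,0,0,0,0,0,0],[1,0,0,0,0,0,0]]

```text
time: 6.95
ee_pos: [536.9, -179.9, 257.2]
eef_rot: [0.988, -0.156, 0.001, 0.0]
force: [0.1, -0.6, 0.2]
finger_gap: 43.4
```

>>> drive_tool:
  series:
    - [[1,0,0,0,0,0,0],[1,0,0,0,0,0,0],[1,0,0,0,0,0,0],[1,0,0,0,0,0,0],[1,0,0,0,0,0,0]]

```text
time: 7.45
ee_pos: [536.9, -179.9, 257.1]
eef_rot: [0.988, -0.156, 0.001, 0.0]
force: [0.4, -0.7, -1.3]
finger_gap: 14.0
```

Gap is 14.0 mm, which matches the bar width. Firm up the grip and check before lifting.

>>> drive_tool:
  series:
    - [[1,0,0,0,0,0,0],[1,0,0,0,0,0,0],[1,0,0,0,0,0,0]]
  squeeze: 45

```text
time: 7.75
ee_pos: [537.0, -179.9, 257.1]
eef_rot: [0.988, -0.156, 0.001, 0.0]
force: [0.9, -0.5, -0.3]
finger_gap: 13.4
```

>>> drive_tool:
  series:
    - [[1,0,0,-0.002,0,0,0],[1,0,0,-0.005,0,0,0],[1,0,0,-0.009,0,0,0],[1,0,0,-0.013,0,0,0],[1,0,0,-0.015,0,0,0]]

```text
time: 8.25
ee_pos: [537.0, -180.0, 272.6]
eef_rot: [0.988, -0.156, 0.001, 0.0]
force: [0.7, 0.5, -5.1]
finger_gap: 13.6
```

```bash
python3 - <<'E'
from h import *
s=robot.state();print(s["ee_pos"],s["force"],s["wrist_torque"],s["finger_gap"])
d=cams.snapshot("scene");cv2.imwrite("pics/scene5.png",cv2.resize(d["image"][100:260,200:400],None,fx=4,fy=3.75))
E
```

```text
[ 537.0407684  -179.97466598  272.58643023] [ 0.65177262  0.53308109 -5.14876925] [-0.0616568   0.07506231 -0.02274018] 13.643361693304227
```

View pics/scene5.png

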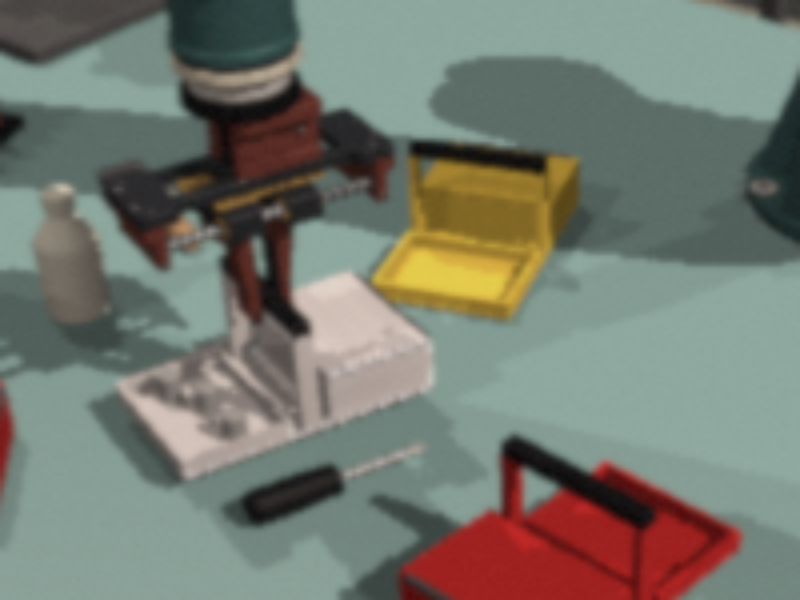

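The carrier is off the bench and level (5-6 N of weight), with the cans standing. Continue to about 100 mm.

>>> drive_tool:
  series:
    - [[1,0,0,-0.005,0,0,0],[1,0,0,-0.013,0,0,0],[1,0,0,-0.023,0,0,0],[1,0,0,-0.033,0,0,0],[1,0,0,-0.043,0,0,0]]

```text
time: 8.8
ee_pos: [537.1, -180.0, 317.0]
eef_rot: [0.988, -0.156, 0.002, 0.001]
force: [0.3, -0.8, -5.1]
finger_gap: 13.4
```

>>> drive_tool:
  series:
    - [[1,0,0,-0.012,0,0,0],[1,0,0,-0.022,0,0,0],[1,0,0,-0.032,0,0,0],[1,0,0,-0.039,0,0,0],[1,0,0,-0.041,0,0,0]]

```text
time: 9.3
ee_pos: [537.2, -180.0, 359.0]
eef_rot: [0.988, -0.156, 0.002, 0.001]
force: [0.5, -0.3, -5.0]
finger_gap: 13.6
```

>>> drive_tool:
  series:
    - [[1,0,0,0,0,0,0],[1,0,0,0,0,0,0],[1,0,0,0,0,0,0],[1,0,0,0,0,0,0],[1,0,0,0,0,0,0]]

```text
time: 9.8
ee_pos: [537.1, -180.0, 358.7]
eef_rot: [0.988, -0.156, 0.002, 0.001]
force: [-0.7, -0.2, -5.3]
finger_gap: 13.6
```

```bash
python3 - <<'E'
from h import *
s=robot.state();print(s["ee_pos"],s["force"],s["wrist_torque"],s["finger_gap"],s["joint_velocities"])
d=cams.snapshot("scene")
o=np.array([200,90]);im=cv2.resize(d["image"][90:240,200:400],None,fx=4,fy=4,interpolation=cv2.INTER_CUBIC)
cv2.imwrite("pics/scene6.png",im)
g=lambda L:((proj(d,world(P,L)+[0,0,s["ee_pos"][2]-257.1])-o+.5)*4-.5)
for z in(0,17): draw(im,g([[x,y,z] for x,y in((-95,-55),(-95,55),(95,55),(95,-55),(-95,-55))]))
draw(im,g([lidpt(0,-55,0),lidpt(0,-55),lidpt(0,55),lidpt(0,55,0),lidpt(0,-55,0)]),(0,0,255))
cv2.imwrite("pics/scene6f.png",im)
cv2.imwrite("pics/wrist6.png",cams.snapshot("wrist")["image"])
E
```

```text
[ 537.14027576 -179.98958514  358.69003554] [-0.70204319 -0.16903635 -5.31114083] [-0.06117575  0.07270655  0.03694385] 13.589631486992477 [ 2.03829274e-03 -3.31662393e-03 -1.65980016e-03 -1.61586254e-03
 -1.52208944e-05 -4.23706683e-04]
```

View pics/scene6f.png

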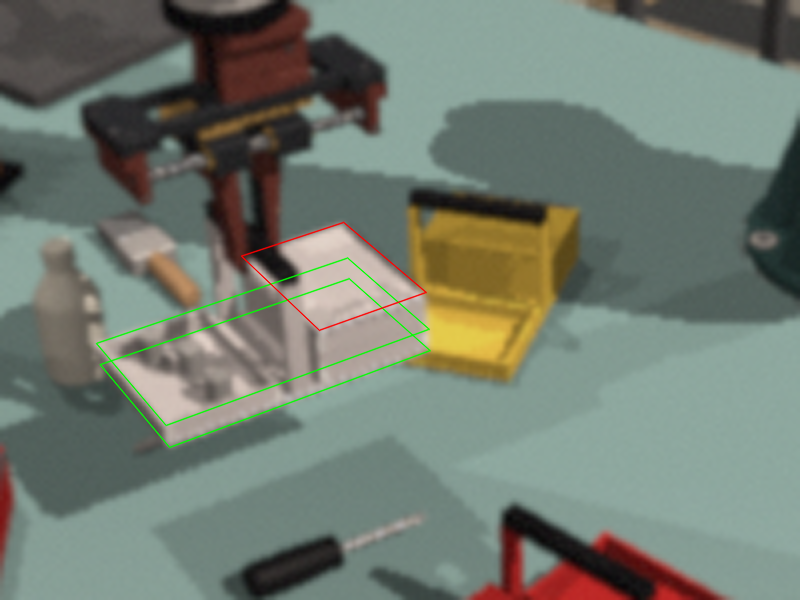

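View pics/wrist6.png

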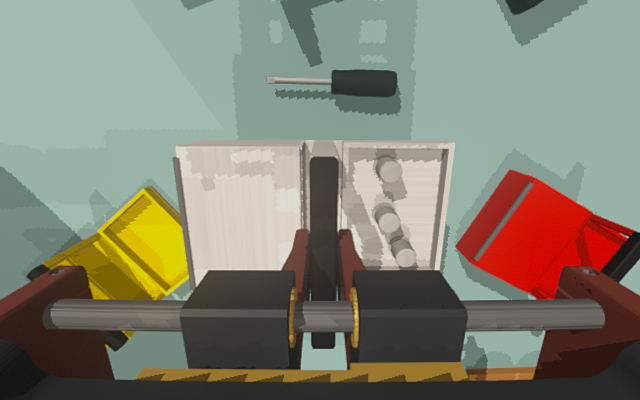

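The carrier hangs about 101 mm up and matches the level, shut-lid overlay. All three cans stand at (390,170), (388,220), (402,257), and the arm is still. Handing in.

```bash
python3 -c "
from station import robot,ticket
print(ticket.hand_in()); s=robot.state(); print(s['time'],s['ee_pos'],s['force'],s['finger_gap'])"
```

```text
the job is handed in; nothing more can be done
None
the job is handed in; nothing more can be done
```

I closed the carrier's lid on the bench, gripped the carrier by its handle and lifted it about 101 mm straight up. I handed it in at about 10 s of the 48 s, still held in the air. The station gives no verdict.

- **Lid:** I pushed the lid's outer face down along its arc with the closed fingertips. It ended flat on the box, with 31 N of contact at a tip height of 45.7 mm; the given height over the shut lid is 46 mm.
- **Grip:** I used a 45 N squeeze. The finger gap read 13.4–14.0 mm against the 14 mm bar.
- **Final checks:** The camera view matched the model of a level carrier with its lid shut. All three cans were upright on the shelf, the arm was still, and nothing else appeared touched.
- **Small disagreements:**
  - My first fit of the handle was about 1.5 mm off. The next view gave about 0.5 mm, and I used that for the grasp.
  - The grasp ended about 4 mm higher on the bar than planned.
  - The measured weight was 5.0–5.3 N, against about 6 N expected for the 0.6 kg carrier with its cans. The sensor varied by about 1 N.

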